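# Clear the label scanner's plate and present the specimen jar to it

### The job

Pick the two wax offcuts off the label scanner's plate and put them in the white waste tub. Then stand the small sealed specimen jar (the one with a paper seal strip over its lid) upright inside the printed circle, setting it down rather than dropping it, with its label squarely facing the scanner's window, and let go. Keep the jar upright all the way and leave the other glassware and tools where they are.

Things in the scene. Friction and masses are not known exactly. Their poses are not given: they have to be found in the camera images.
- scanner: Label scanner fixed to the bench; place and yaw vary. Origin: underside, below the printed circle's centre; z up, +x points from the circle to the white block. Grey plate, 10 mm thick: x -70..+60, y -75..+75 mm. The block stands at x +60..+130, y -50..+50 mm, its top 85 mm above the bench; its face at x = +60 mm has the black window, looking along -x over the plate.
- circle (a point): Centre of the thin black printed circle (radius 36 mm) on the plate's top face, 10 mm above the bench.
- window (a point): Centre of the scanner's window, 59 mm from the circle's centre and 48 mm above the bench.
- jar: Small specimen jar, loose, 0.14 to 0.28 kg: amber glass body 48 mm in diameter (straight sides 2 to 62 mm high), black lid 46 mm in diameter from 66 to 82 mm. Origin: centre of its underside; z up. A white paper label is centred on its +x side; a white seal strip runs from it over the lid to the lid's middle. Starts at any yaw in one of four places among the vessels.
- jar_label (a point): Centre of the jar's label (40 mm wide, 44 mm high), 24 mm from the jar's axis along its +x, 33 mm above its underside. From above, the 8 mm wide white strip on the black lid points from the lid's centre towards the label. No other vessel has a strip.
- offcut_long: Pale wax offcut, loose: block 36 x 22 mm (its x, y), 22 mm high, with a low step on top up to 30 mm; 30 g. Origin: centre of its underside. Starts on the scanner's plate at any yaw.
- offcut_square: Pale wax offcut, loose: block 28 x 26 mm (its x, y), 24 mm high, with a low step on top up to 30 mm; 30 g. Origin: centre of its underside. Starts on the scanner's plate at any yaw.
- tub: White open waste tub fixed to the bench: 140 x 140 mm outside, 60 mm high, walls 4 mm. Origin: centre of its underside; sides along its x and y. Place and yaw vary.
- squat_jar: Bystander: squat amber jar, 62 mm in diameter, 58 mm tall, loose. Origin: centre of its underside.
- tall_bottle: Bystander: tall amber bottle, 58 mm in diameter, 150 mm tall, loose. Origin: centre of its underside.
- dropper: Bystander: clear dropper bottle with a red bulb, 50 mm in diameter, 115 mm tall, loose. Origin: centre of its underside.
- beaker: Bystander: small glass beaker, 60 mm in diameter, 70 mm tall, loose. Origin: centre of its underside.
- dish: Bystander: closed flat dish, 88 mm in diameter, 16 mm tall, loose. Origin: centre of its underside.
- spatula: Bystander: spatula with a wooden handle lying flat along its x, 180 mm long, about 20 mm high, loose. Origin: underside, mid-length; handle to -x, blade to +x.
Things that resemble listed ones, but are neither listed nor needed, are in the scene too. What is shaped like the offcut_long but orange is not meant. Leave any red look-alike of the offcut_square alone.

How it is judged:
On the way, in this order (a step that is already met when the one before it is completed fails the run):
1. both wax offcuts lie in the waste tub (x of offcut_long in the frame of tub between -0.066 and 0.066 m and y of offcut_long in the frame of tub between -0.066 and 0.066 m and z of offcut_long in the frame of tub between -0.005 and 0.05 m and linear speed of each of offcut_long, offcut_square below 0.03 m/s and x of offcut_square in the frame of tub between -0.066 and 0.066 m and y of offcut_square in the frame of tub between -0.066 and 0.066 m and z of offcut_square in the frame of tub between -0.005 and 0.05 m), for 0.2 s.
2. the jar stands in the circle, label to the window, released (horizontal distance between jar and circle below 0.012 m and angle between jar's own z axis and vertical below 0.08 rad and angle between the x axis of jar and the x axis of scanner, either way round below 0.2 rad and x of jar_label in the frame of scanner above 0 m and z of jar in the frame of scanner between 0.006 and 0.014 m and linear speed of jar below 0.02 m/s and angular speed of jar below 0.2 rad/s and contact force between jar and the fingers below 0.1 N), for 0.2 s.
At the end, for the whole second after the job is handed in: Both offcuts rest inside the waste tub; the jar stands upright (within 4.5 degrees) and at rest on the scanner's plate, its axis within 12 mm of the circle's centre (the whole foot inside the circle), its label's middle facing the window within 11 degrees, released (all of step 1 and all of step 2); the robot touches nothing.
It fails at once if a bystander is moved by more than 30 mm (distance of any of squat_jar, tall_bottle, dropper, beaker, dish, spatula from where it was at the start of the episode above 0.03 m).
It fails at once if the jar tips by more than 30 degrees (angle between jar's own z axis and vertical above 0.52 rad).
It fails at once if the jar is dropped (falls free faster than 0.4 m/s) (contact force between jar and anything else below 0.02 N and linear speed of jar above 0.4 m/s).
It also fails if it takes over 70 s, if anything falls off the work surface, if the arm or the gripper's body presses on something with over 40 N, if the wrist force passes 120 N, or if a joint passes its speed limit or range.

### The arm

A 6-joint arm with a two-finger parallel gripper is mounted at the origin on the work surface. World frame = base frame: x ahead of the robot, y to its left, z up, the work surface at z = 0. Lengths are in m, angles in rad, forces in N, time in s.
With the tool pointing down it reaches from about 0.275 to 0.975 m from the base axis. Payload 8.4 kg.
Tool frame: the origin (TCP) lies midway between the tips of the shut fingers; the grasp point (between the pads) lies 19 mm behind it (ctrl.grip_point_offset is the distance from the TCP to the grasp point, in m); x points along the fingers, y is the direction in which the jaws open and shut, and the axes are right-handed (so a half turn about x gives the same grasp; the last joint's range is limited). The gripper opens to 92 mm and grips with 3 to 60 N. Pads are 20 mm wide; open, the fingers measure 128 mm over their backs; the gripper's body (75 mm by 189 mm) begins 69 mm behind the grasp point.
Start: joints at [-1.214, 0.353, 1.633, -0, 1.155, -0.002], TCP at [0.219, -0.585, 0.215] pointing down, gripper open.
Joint ranges: [-2.63, 2.63], [-0.92, 2.1], [0.06, 2.66], [-1.3, 4.44], [0, 2.69], [-3.02, 3.02]. Speed limits (rad/s): [2.22, 2.22, 2.79, 3.14, 3.14, 3.14].

### API

Orientations are given as a rotation vector (axis times angle).
In Python, from bench import ctrl gives the robot as it stands.
- The arm moves only by the tool arm_command, never from a script. Its arguments are lists of equal length, an entry for each row: "translation": the shift along the tool's x, y, z in units of 25 mm (1.0 is 25 mm), a list of three; "roll": the turn about the tool's x in rad; "fingers": the finger opening in mm, from 0 to 91.9. In form: {"translation": [[dx, dy, dz], ...], "roll": [roll, ...], "fingers": [fingers, ...]}. A call has 1 to 12 rows; each row shifts and turns the commanded pose from where the row before left it, along the tool's axes as they then stand; what a row does not reach is not made up. A row lasts 1/8 s, in which the tool goes at most 62.5 mm and 10.7 degrees, less where a joint would pass 70% of its speed; a pose out of reach is approached as far as the arm can. A call is refused whole if a number of a shift passes 1 or a number of a turn 0.188, either way. A call with a gripper value outside its range is refused whole. The fingers move at their own pace and stop on an object; "newtons" is the grip in N (left out, the last holds). Time passes only in rows, so rows that do not move let the fingers close. It gives the time, the measured TCP pose, the force and the opening at its end, in the units of the state.
- ctrl.read_state(): the state, without advancing time (a new reading comes with each control period).
- ctrl.read_camera(name): name is "scene" or "top"; returns a dict with "pixels" (400x640x3 uint8, red, green, blue), "range_z" (400x640 float32, m along the optical axis (not along the pixel's ray), 0 where there is no reading), "fx", "fy", "cx", "cy" (pixels), "rvec" (rotation vector, rad) and "tvec" (3), from world to camera coordinates, as OpenCV has them. Camera axes: x right, y down, z forward; pixel columns grow to the right and rows downward; lengths in m; the calibration is good to about 2 mm. A picture is of the moment at which its call begins.
- ctrl.finish_job(): hands the job in, once; it reports no verdict.
The state is a dict: "time": time; "joint_pos": joint angles; "dq": joint speeds; "joint_torque": joint torques, N m; "ee_pos": TCP position; "ee_rot": TCP orientation; "wrist_force": force on the tool from outside, world axes, zero at the start; "moment": the same for the moment, N m; "width": opening from 0.0 (shut) to 1.0 (fully open).
Only numpy, scipy, OpenCV 4.12 (cv2) and the standard library are available. Lean on these libraries where they do the work, as an engineer would, in place of code of your own. Each camera call takes 0.05 s, during which the arm holds its last target. There are 200 camera calls.

## Working session

There is one attempt and no reset: what is moved stays moved. The work goes in short steps, Python scripts to look and compute and a tool call to move; the robot and the scene stay as the last step left them, time stands still between calls to the robot, and variables do not carry over. Pictures are saved under pics/ and viewed, about 8 in all and at most 12, crops included, and the job is handed in when it is done.

Besides the shell and the picture viewer there is one more tool, called after "Call:" as name(argument=value, ...) on one line, values as JSON. arm_command: Moves the arm, as the interface text tells. Its arguments: {"type":"object","properties":{"translation":{"type":"array"},"roll":{"type":"array"},"fingers":{"type":"array"},"newtons":{"type":"number"}},"required":["translation","roll","fingers"]}

```bash
mkdir -p pics; cat > h.py <<'E'
import numpy as np, cv2
from bench import ctrl
def cam(n):
    c=ctrl.read_camera(n); R=cv2.Rodrigues(np.array(c["rvec"],float))[0]; t=np.array(c["tvec"],float).ravel()
    v,u=np.mgrid[0:400,0:640]; z=c["range_z"].astype(float)
    P=np.stack([(u-c["cx"])/c["fx"]*z,(v-c["cy"])/c["fy"]*z,z],-1)
    W=(P-t)@R; W[z==0]=np.nan
    return c,c["pixels"],W
def save(n,im,s=1):
    cv2.imwrite("pics/"+n,cv2.resize(im[...,::-1],None,fx=s,fy=s,interpolation=cv2.INTER_CUBIC))
def st():
    s=ctrl.read_state(); return s
E
python3 - <<'E'
from h import *
c,p,W=cam("top"); save("top1.png",p,1.25); np.savez("top1.npz",p=p,W=W)
print(c["fx"],c["cx"],c["cy"],c["rvec"],c["tvec"])
s=st(); print(s); print(cv2.Rodrigues(np.array(s["ee_rot"],float))[0].round(3))
for v in range(50,400,100):
  for u in range(20,640,150): print(u,v,W[v,u].round(3))
E
```

```text
426.60066729004143 318.5935935169614 192.9268440700861 [ 2.15699931 -2.19960088  0.14271574] [0.00916012 0.5306246  1.16905399]
{'time': 0.05, 'joint_pos': array([-1.21439564e+00,  3.53618894e-01,  1.63412727e+00, -3.95328579e-05,
        1.15520756e+00, -2.39561718e-03]), 'dq': array([-1.33078373e-03,  3.16875521e-05, -1.24158755e-03,  9.05709470e-04,
        7.23158320e-05,  9.23807230e-05]), 'joint_torque': array([ 1.57583436e-04, -5.95436132e+01, -3.35278845e+01,  7.01005175e-02,
        1.82167219e-02, -2.55742350e-05]), 'ee_pos': array([ 0.21928464, -0.58473927,  0.21388491]), 'ee_rot': array([ 2.02618943,  0.3688863 , -2.02675631]), 'wrist_force': array([-0.28726854, -0.3447601 ,  0.3953476 ]), 'moment': array([-0.02858516, -0.03811501,  0.00768006]), 'width': 1.0013603136187332}
[[-0.001  0.351 -0.936]
 [ 0.001 -0.936 -0.351]
 [-1.    -0.001  0.   ]]
20 50 [ 1.317  1.375 -0.746]
170 50 [ 1.309  0.671 -0.743]
320 50 [ 1.306 -0.043 -0.752]
470 50 [ 1.295 -0.769 -0.744]
620 50 [ 1.288 -1.508 -0.744]
20 150 [0.672 0.847 0.002]
170 150 [ 0.666  0.424 -0.   ]
320 150 [ 0.647 -0.007  0.055]
470 150 [ 0.652 -0.448  0.001]
620 150 [ 0.645 -0.895  0.   ]
20 250 [0.391 0.713 0.183]
170 250 [0.38  0.418 0.002]
320 250 [ 0.371 -0.003  0.001]
470 250 [ 0.364 -0.408  0.061]
620 250 [ 0.354 -0.847  0.027]
20 350 [0.12  0.816 0.005]
170 350 [0.108 0.414 0.001]
320 350 [0.202 0.012 0.415]
470 350 [ 0.086 -0.414  0.001]
620 350 [ 0.181 -0.56   0.392]
```

View pics/top1.png

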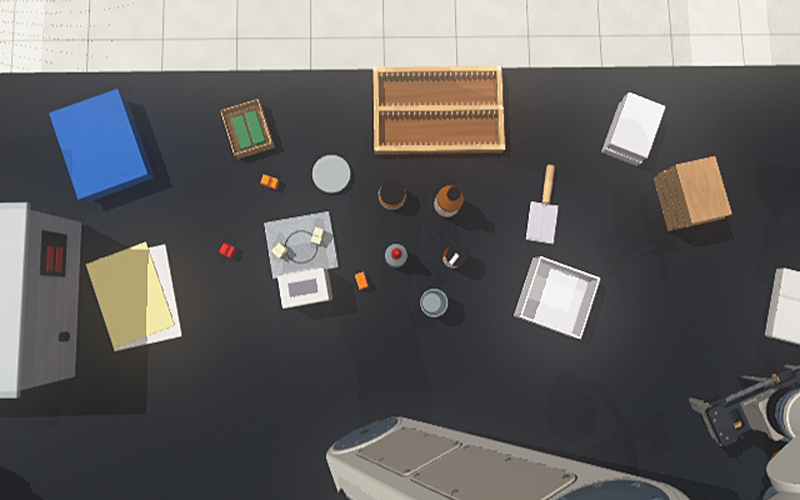

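The top view (shown at 1.25x) has these items:
- The scanner is at about (300,250), with its block towards the robot.
- The pale offcuts are at (280,250) and (317,236). The orange and red look-alikes are off the plate.
- The lid with a white strip is at (453,257).
- The tub is at (558,298).

I'll measure these and confirm with one enlarged crop.

```bash
python3 - <<'E'
from h import *
d=np.load("top1.npz"); p=d["p"]; W=d["W"]; 
save("crop1.png",p[130:270,205:405],4)
hsv=cv2.cvtColor(p,cv2.COLOR_RGB2HSV)
def blob(name,u0,u1,v0,v1,cond):
    m=np.zeros(p.shape[:2],np.uint8); m[v0:v1,u0:u1]=cond[v0:v1,u0:u1]
    n,l,s,c=cv2.connectedComponentsWithStats(m)
    for i in range(1,n):
        if s[i,4]<15: continue
        Q=W[l==i]; r=cv2.minAreaRect((Q[:,:2]*1000).astype(np.float32))
        print(name,"px",c[i].round(1),"n",s[i,4],"mean",Q.mean(0).round(4),"zmax",Q[:,2].max().round(3),"rect",np.round(r[0],1),np.round(r[1],1),round(r[2],1))
Z=W[...,2]
blob("offcut",205,275,165,220,(Z>.022)&(Z<.048)&(hsv[...,1]>25)&(hsv[...,0]<35))
blob("plate",205,280,165,260,(Z>.005)&(Z<.015))
blob("block",205,280,165,260,(Z>.078)&(Z<.095))
blob("jarlid",345,380,190,220,(Z>.075)&(Z<.09))
blob("strip",345,380,190,220,(Z>.075)&(Z<.09)&(p.min(2)>130))
blob("tub",400,490,195,280,(Z>.054)&(Z<.068))
blob("squat",295,335,135,175,(Z>.05)&(Z<.065))
blob("tall",335,380,140,180,(Z>.14)&(Z<.16))
blob("dropper",300,335,190,220,(Z>.03)&(Z<.13))
blob("beaker",330,365,225,260,(Z>.02)&(Z<.08))
E
```

```text
offcut px [253.7 187.7] n 105 mean [0.5477 0.1791 0.0366] zmax 0.047 rect [548.4 179.8] [21.4 34.9] 68.9
offcut px [223.4 199.7] n 94 mean [0.5157 0.2627 0.0373] zmax 0.047 rect [516.2 263.1] [24.9 27. ] 47.4
plate px [240.3 194.2] n 1937 mean [0.5331 0.2201 0.0112] zmax 0.015 rect [531.9 221.3] [133.2 160.9] 8.6
block px [242.1 229.3] n 1019 mean [0.4319 0.2038 0.0866] zmax 0.094 rect [433.6 204.4] [73.3 99.9] 9.3
jarlid px [365.2 203. ] n 231 mean [ 0.4955 -0.1239  0.0834] zmax 0.089 rect [ 495.6 -124. ] [43.8 43.4] 88.6
strip px [362.7 206.6] n 31 mean [ 0.4858 -0.117   0.0836] zmax 0.088 rect [ 485.7 -117.1] [ 8.7 23. ] 52.3
tub px [448.6 237.2] n 382 mean [ 0.4001 -0.3516  0.0601] zmax 0.067 rect [ 400.8 -349.1] [141.1 140.6] 68.8
squat px [313.4 152.9] n 307 mean [0.6388 0.0115 0.0594] zmax 0.065 rect [639.8  11.2] [52.7 54. ] 89.3
tall px [362.5 153.7] n 92 mean [ 0.6161 -0.1122  0.1506] zmax 0.156 rect [ 616.2 -113.2] [25.1 26. ] 2.1
dropper px [316.3 203.5] n 259 mean [0.498  0.0065 0.0663] zmax 0.119 rect [499.3   5.7] [46.9 47. ] 88.4
beaker px [348.2 241.6] n 184 mean [ 0.3937 -0.0781  0.0563] zmax 0.076 rect [394.1 -71.9] [56.4 56. ] 88.9
```

View pics/crop1.png

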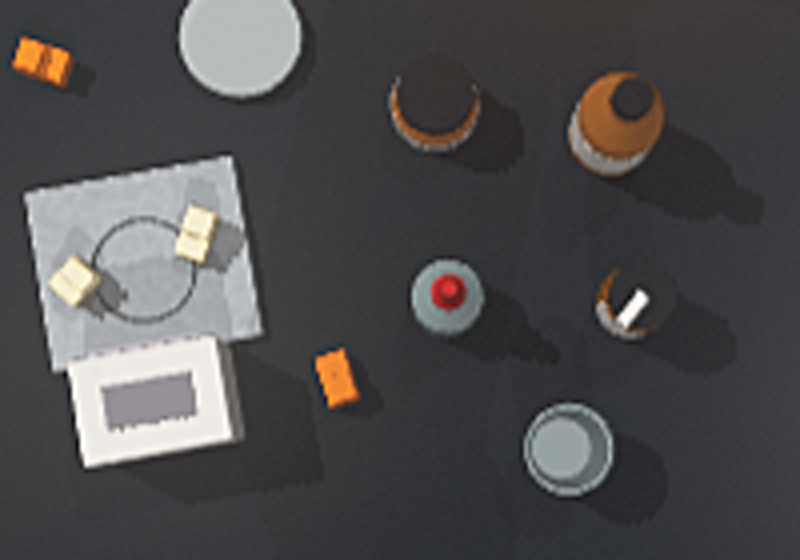

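The crop confirms it. Among the five vessels, only the lid at about original pixel (363,204) carries a white strip, so that is the jar. The pale offcuts are at original pixels (254,188) for the long one and (223,200) for the square one. The orange ones, at crop (42,60) and (337,378), and the red one are look-alikes. Next I'll refine the circle centre and the strip angle, and work out the moves.

```bash
cat >> h.py <<'E'
def plan(x,y,z,yawdeg):
    """roll (about tool x), then shift in tool axes (units of 25 mm) to reach target; yaw = jaw axis, mod 180"""
    s=st(); R=cv2.Rodrigues(np.array(s["ee_rot"],float))[0]; p=np.array(s["ee_pos"])
    yaw=np.degrees(np.arctan2(R[1,1],R[0,1])); d=(yawdeg-yaw+90)%180-90
    roll=-np.radians(d)
    R2=R@cv2.Rodrigues(np.array([roll,0,0]))[0]
    u=R2.T@(np.array([x,y,z])-p)/.025
    print("t",round(s["time"],2),"pos",p.round(4),"yaw",yaw.round(1),"w",round(s["width"]*92,1),"j6",s["joint_pos"][5].round(2),"F",np.round(s["wrist_force"],1))
    print("  roll",roll.round(3),"units",u.round(2),"tool y after",R2[:,1].round(2),"tilt",R2[:,0].round(3))
E
python3 - <<'E'
from h import *
d=np.load("top1.npz"); p=d["p"]; W=d["W"]; g=p.mean(2); Z=W[...,2]
# ring: dark pixels on plate
m=np.zeros(g.shape,bool); m[180:215,222:260]=True
bg=cv2.medianBlur(g.astype(np.uint8),9).astype(float)
m&=(g<bg-15)&(Z>.004)&(Z<.016); Q=W[m][:,:2]; wt=None
c=np.array([.528,.22])
for i in range(30):
    r=np.linalg.norm(Q-c,axis=1); k=abs(r-.036)<(.012 if i<8 else .005)
    A=np.c_[2*Q[k],np.ones(k.sum())]; s=np.linalg.lstsq(A,(Q[k]**2).sum(1),rcond=None)[0]; c=s[:2]
print("circle",c.round(4),"r",np.sqrt(s[2]+c@c).round(4),k.sum())
# plate outer corners / yaw from block top
b=W[(Z>.078)&(Z<.095)&(np.arange(640)[None]<280)&(np.arange(640)[None]>205)&(np.arange(400)[:,None]>165)&(np.arange(400)[:,None]<260)]
r=cv2.minAreaRect((b[:,:2]*1000).astype(np.float32)); print(r)
bc=np.array(r[0])/1000; v=bc-c; print("dir circle->block",np.degrees(np.arctan2(v[1],v[0])).round(1),np.linalg.norm(v).round(4))
# strip weighted
sub=(slice(190,220),slice(345,380)); k=(Z[sub]>.072)&(Z[sub]<.092); w=np.clip(p[sub].min(2).astype(float)-70,0,None)*k
w*= (np.linalg.norm(W[sub][...,:2]-[.4955,-.1239],axis=-1)<.021)
w=np.nan_to_num(w); X=np.nan_to_num(W[sub][...,:2]); mu=(X*w[...,None]).sum((0,1))/w.sum(); D=X-mu
C=np.einsum('ij,ijk,ijl->kl',w,D,D)/w.sum(); e,V=np.linalg.eigh(C); a=V[:,1]; 
v=mu-[.4955,-.1239]; a=a*np.sign(a@v); print("strip mu",mu.round(4),"eig",np.sqrt(e).round(4),"axis yaw",np.degrees(np.arctan2(a[1],a[0])).round(1),"centre->mu",np.degrees(np.arctan2(v[1],v[0])).round(1))
plan(.548,.180,.215,68.9)
E
```

```text
circle [0.5247 0.2191] r 0.0361 121
((433.6095886230469, 204.36602783203125), (73.33269500732422, 99.8963851928711), 9.284010887145996)
dir circle->block -170.8 0.0923
strip mu [ 0.4874 -0.1184] eig [0.0025 0.006 ] axis yaw 140.6 centre->mu 145.6
t 0.05 pos [ 0.2193 -0.5847  0.2139] yaw -69.4 w 92.1 j6 -0.0 F [-0.3 -0.3  0.4]
  roll 0.727 units [-1.000e-02 -3.327e+01 -1.250e+00] tool y after [-0.36 -0.93 -0.  ] tilt [-0.001  0.001 -1.   ]
```

Call:
arm_command(translation=[[0, 0, 0], [0, 0, 0], [0, 0, 0], [0, 0, 0], [0, -1, 0], [0, -1, 0], [0, -1, 0], [0, -1, 0], [0, -1, 0], [0, -1, 0], [0, -1, 0], [0, -1, 0]], roll=[0.182, 0.182, 0.182, 0.181, 0, 0, 0, 0, 0, 0, 0, 0], fingers=[55, 55, 55, 55, 55, 55, 55, 55, 55, 55, 55, 55], newtons=15)

```text
time: 1.55
ee_pos: [0.292, -0.397, 0.2147]
ee_rot: [-2.021, 0.376, 2.02]
wrist_force: [-0.6, -0.0, 0.3]
width: 0.598
```

Call:
arm_command(translation=[[0, -1, 0], [0, -1, 0], [0, -1, 0], [0, -1, 0], [0, -1, 0], [0, -1, 0], [0, -1, 0], [0, -1, 0], [0, -1, 0], [0, -1, 0], [0, -1, 0], [0, -1, 0]], roll=[0, 0, 0, 0, 0, 0, 0, 0, 0, 0, 0, 0], fingers=[55, 55, 55, 55, 55, 55, 55, 55, 55, 55, 55, 55])

```text
time: 3.05
ee_pos: [0.3994, -0.1172, 0.2147]
ee_rot: [-2.021, 0.376, 2.02]
wrist_force: [-0.2, 0.4, 0.4]
width: 0.595
```

Call:
arm_command(translation=[[0, -1, 0], [0, -1, 0], [0, -1, 0], [0, -1, 0], [0, -1, 0], [0, -1, 0], [0, -1, 0], [0, -1, 0], [0, -1, 0], [0, -1, 0], [0, -1, 0], [0, -1, 0]], roll=[0, 0, 0, 0, 0, 0, 0, 0, 0, 0, 0, 0], fingers=[55, 55, 55, 55, 55, 55, 55, 55, 55, 55, 55, 55])

```text
time: 4.55
ee_pos: [0.507, 0.1626, 0.2147]
ee_rot: [-2.021, 0.376, 2.02]
wrist_force: [-0.2, -0.4, 1.2]
width: 0.597
```

```bash
python3 -c "
from h import *
plan(.548,.180,.015,68.9)"
```

```text
t 4.55 pos [0.507  0.1626 0.2147] yaw -111.1 w 54.9 j6 2.25 F [-0.2 -0.4  1.2]
  roll 0.0 units [ 7.99 -1.24 -1.28] tool y after [-0.36 -0.93 -0.  ] tilt [ 0.  0. -1.]
```

Call:
arm_command(translation=[[0, -0.62, -0.64], [0, -0.62, -0.64], [1, 0, 0], [1, 0, 0], [1, 0, 0], [1, 0, 0], [1, 0, 0], [1, 0, 0], [1, 0, 0], [0.5, 0, 0], [0.49, 0, 0], [0, 0, 0]], roll=[0, 0, 0, 0, 0, 0, 0, 0, 0, 0, 0, 0], fingers=[55, 55, 55, 55, 55, 55, 55, 55, 55, 55, 55, 55])

```text
time: 6.05
ee_pos: [0.548, 0.1786, 0.0144]
ee_rot: [-2.02, 0.377, 2.021]
wrist_force: [-0.2, 0.2, 1.2]
width: 0.601
```

Call:
arm_command(translation=[[0, 0, 0], [0, 0, 0], [0, 0, 0], [0, 0, 0], [0, 0, 0]], roll=[0, 0, 0, 0, 0], fingers=[10, 10, 10, 10, 10])

```text
time: 6.68
ee_pos: [0.5487, 0.1786, 0.0152]
ee_rot: [-2.021, 0.376, 2.02]
wrist_force: [-1.0, -0.2, 3.7]
width: 0.238
```

```bash
python3 - <<'E'
from h import *
plan(.395,-.322,.195,68.9)
c,p,W=cam("scene"); save("scene1.png",p,1.25)
E
```

```text
t 6.67 pos [0.5487 0.1786 0.0152] yaw -111.1 w 21.9 j6 2.25 F [-1.  -0.2  3.7]
  roll 0.0 units [-7.2  20.89 -1.48] tool y after [-0.36 -0.93 -0.  ] tilt [ 0.  0. -1.]
```

View pics/scene1.png

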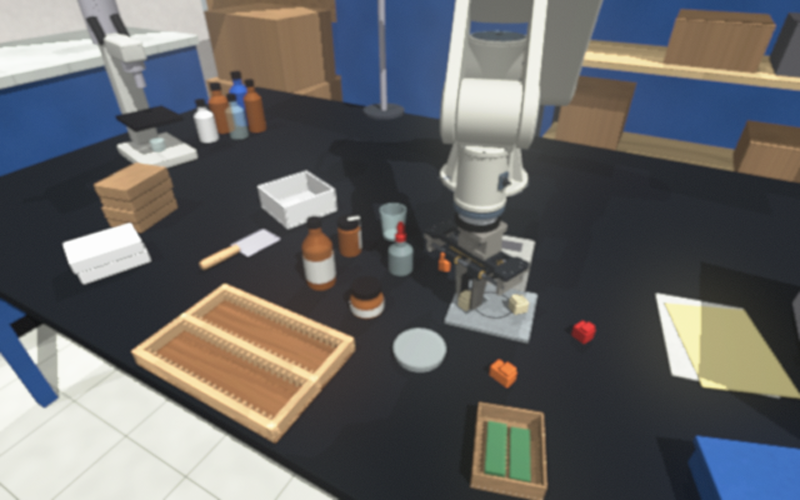

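Opening is 21.9 mm, matching the 22 mm offcut. The scene view (gripper around (480,280)) shows it on the long offcut, with the square one untouched at (517,303). Now to lift and carry it to the tub.

Call:
arm_command(translation=[[-1, 0, 0], [-1, 0, 0], [-1, 0, 0], [-1, 0, 0], [-1, 0, 0], [-1, 0, 0], [-1, 0, 0], [-0.2, 1, 0], [0, 1, 0], [0, 1, 0], [0, 1, 0], [0, 1, 0]], roll=[0, 0, 0, 0, 0, 0, 0, 0, 0, 0, 0, 0], fingers=[10, 10, 10, 10, 10, 10, 10, 10, 10, 10, 10, 10])

```text
time: 8.22
ee_pos: [0.5014, 0.0597, 0.1935]
ee_rot: [-2.018, 0.378, 2.023]
wrist_force: [-0.4, 0.1, 0.1]
width: 0.236
```

Call:
arm_command(translation=[[0, 1, 0], [0, 1, 0], [0, 1, 0], [0, 1, 0], [0, 1, 0], [0, 1, 0], [0, 1, 0], [0, 1, 0], [0, 1, 0], [0, 1, 0], [0, 1, 0], [0, 1, 0]], roll=[0, 0, 0, 0, 0, 0, 0, 0, 0, 0, 0, 0], fingers=[10, 10, 10, 10, 10, 10, 10, 10, 10, 10, 10, 10])

```text
time: 9.72
ee_pos: [0.3929, -0.2188, 0.1936]
ee_rot: [-2.017, 0.376, 2.022]
wrist_force: [1.0, 0.6, 0.0]
width: 0.238
```

```bash
python3 -c "
from h import *
plan(.424,-.358,.025,68.9)"
```

```text
t 9.72 pos [ 0.3929 -0.2188  0.1936] yaw -111.2 w 21.9 j6 1.43 F [1.  0.6 0. ]
  roll -0.001 units [ 6.73  4.75 -3.18] tool y after [-0.36 -0.93 -0.  ] tilt [-0.002  0.001 -1.   ]
```

Call:
arm_command(translation=[[0, 0.95, -0.64], [0, 0.95, -0.64], [0, 0.95, -0.64], [0, 0.95, -0.64], [0, 0.85, -0.64], [1, 0, 0], [1, 0, 0], [1, 0, 0], [1, 0, 0], [1, 0, 0], [1, 0, 0], [0.6, 0, 0]], roll=[0, 0, 0, 0, 0, 0, 0, 0, 0, 0, 0, 0], fingers=[10, 10, 10, 10, 10, 10, 10, 10, 10, 10, 10, 10])

```text
time: 11.22
ee_pos: [0.4257, -0.3546, 0.0279]
ee_rot: [-2.016, 0.375, 2.022]
wrist_force: [-0.0, -0.2, -0.9]
width: 0.235
```

Call:
arm_command(translation=[[0, 0, 0], [0, 0, 0], [0, 0, 0], [-1, 0, 0], [-1, 0, 0], [-1, 0, 0], [-1, 0, 0], [-1, 0, 0], [-1, 0, 0], [-0.6, 0, 0]], roll=[0, 0, 0, 0, 0, 0, 0, 0, 0, 0], fingers=[40, 40, 40, 40, 40, 40, 40, 40, 40, 40])

```text
time: 12.48
ee_pos: [0.4288, -0.3555, 0.1968]
ee_rot: [-2.023, 0.377, 2.019]
wrist_force: [0.1, 0.3, 0.8]
width: 0.435
```

```bash
python3 -c "
from h import *
plan(.516,.263,.195,47.4)"
```

```text
t 12.47 pos [ 0.4288 -0.3555  0.1968] yaw -111.1 w 40.0 j6 1.24 F [0.1 0.3 0.8]
  roll 0.375 units [  0.04 -20.57  14.18] tool y after [-0.68 -0.74 -0.  ] tilt [ 0.002 -0.002 -1.   ]
```

Call:
arm_command(translation=[[0, 0, 0], [0, 0, 0], [0, -0.98, 0.675], [0, -0.98, 0.675], [0, -0.98, 0.675], [0, -0.98, 0.675], [0, -0.98, 0.675], [0, -0.98, 0.675], [0, -0.98, 0.675], [0, -0.98, 0.675], [0, -0.98, 0.675], [0, -0.98, 0.675]], roll=[0.187, 0.187, 0, 0, 0, 0, 0, 0, 0, 0, 0, 0], fingers=[55, 55, 55, 55, 55, 55, 55, 55, 55, 55, 55, 55])

```text
time: 13.98
ee_pos: [0.4694, -0.0596, 0.1949]
ee_rot: [-1.788, 0.696, 1.788]
wrist_force: [0.4, 0.3, -0.2]
width: 0.598
```

Call:
arm_command(translation=[[0, -0.98, 0.675], [0, -0.98, 0.675], [0, -0.98, 0.675], [0, -0.98, 0.675], [0, -0.98, 0.675], [0, -0.98, 0.675], [0, -0.98, 0.675], [0, -0.98, 0.675], [0, -0.98, 0.675], [0, -0.98, 0.675], [0, -0.98, 0.675], [0, 0, 0]], roll=[0, 0, 0, 0, 0, 0, 0, 0, 0, 0, 0, 0], fingers=[55, 55, 55, 55, 55, 55, 55, 55, 55, 55, 55, 55])

```text
time: 15.48
ee_pos: [0.5148, 0.265, 0.1947]
ee_rot: [-1.79, 0.694, 1.789]
wrist_force: [0.3, -0.0, -0.3]
width: 0.6
```

```bash
python3 -c "
from h import *
plan(.516,.263,.015,47.4)"
```

```text
t 15.47 pos [0.5148 0.265  0.1947] yaw -132.4 w 55.2 j6 2.78 F [ 0.3 -0.  -0.3]
  roll 0.003 units [ 7.19  0.03 -0.09] tool y after [-0.68 -0.74 -0.  ] tilt [ 0.  0. -1.]
```

Call:
arm_command(translation=[[1, 0, -0.09], [1, 0, 0], [1, 0, 0], [1, 0, 0], [1, 0, 0], [1, 0, 0], [0.7, 0, 0], [0.48, 0, 0], [0, 0, 0]], roll=[0, 0, 0, 0, 0, 0, 0, 0, 0], fingers=[55, 55, 55, 55, 55, 55, 55, 55, 55])

```text
time: 16.6
ee_pos: [0.5161, 0.2616, 0.0148]
ee_rot: [-1.788, 0.697, 1.789]
wrist_force: [-0.0, 0.4, 0.2]
width: 0.596
```

Call:
arm_command(translation=[[0, 0, 0], [0, 0, 0], [0, 0, 0], [0, 0, 0], [0, 0, 0], [-1, 0, 0], [-1, 0, 0], [-1, 0, 0], [-1, 0, 0], [-1, 0, 0], [-1, 0, 0], [-1, 0, 0]], roll=[0, 0, 0, 0, 0, 0, 0, 0, 0, 0, 0, 0], fingers=[10, 10, 10, 10, 10, 10, 10, 10, 10, 10, 10, 10])

```text
time: 18.1
ee_pos: [0.5162, 0.2619, 0.191]
ee_rot: [-1.788, 0.696, 1.789]
wrist_force: [-0.4, -0.1, 0.2]
width: 0.28
```

```bash
python3 -c "
from h import *
plan(.377,-.339,.195,68.9)"
```

```text
t 18.1 pos [0.5162 0.2619 0.191 ] yaw -132.5 w 25.8 j6 2.78 F [-0.4 -0.1  0.2]
  roll -0.374 units [-0.16 24.43 -3.46] tool y after [-0.36 -0.93  0.  ] tilt [-0. -0. -1.]
```

Opening is 25.8 mm, so it holds the square offcut (26 mm side) after the lift.

Call:
arm_command(translation=[[-0.15, 0, 0], [0, 0, 0], [0, 0.98, -0.14], [0, 0.98, -0.14], [0, 0.98, -0.14], [0, 0.98, -0.14], [0, 0.98, -0.14], [0, 0.98, -0.14], [0, 0.98, -0.14], [0, 0.98, -0.14], [0, 0.98, -0.14], [0, 0.98, -0.14]], roll=[-0.187, -0.187, 0, 0, 0, 0, 0, 0, 0, 0, 0, 0], fingers=[10, 10, 10, 10, 10, 10, 10, 10, 10, 10, 10, 10])

```text
time: 19.6
ee_pos: [0.4596, 0.0188, 0.1939]
ee_rot: [-2.018, 0.38, 2.019]
wrist_force: [0.1, -0.7, -0.6]
width: 0.278
```

Call:
arm_command(translation=[[0, 0.98, -0.14], [0, 0.98, -0.14], [0, 0.98, -0.14], [0, 0.98, -0.14], [0, 0.98, -0.14], [0, 0.98, -0.14], [0, 0.98, -0.14], [0, 0.98, -0.14], [0, 0.98, -0.14], [0, 0.98, -0.14], [0, 0.98, -0.14], [0, 0.98, -0.14]], roll=[0, 0, 0, 0, 0, 0, 0, 0, 0, 0, 0, 0], fingers=[10, 10, 10, 10, 10, 10, 10, 10, 10, 10, 10, 10])

```text
time: 21.1
ee_pos: [0.3924, -0.2697, 0.194]
ee_rot: [-2.018, 0.38, 2.019]
wrist_force: [0.1, -0.2, -0.9]
width: 0.286
```

```bash
python3 - <<'E'
from h import *
plan(.377,-.339,.028,68.9)
c,p,W=cam("top"); save("top2.png",p[120:280,180:500],2.5)
E
```

```text
t 21.1 pos [ 0.3924 -0.2697  0.194 ] yaw -111.3 w 26.3 j6 1.34 F [ 0.1 -0.2 -0.9]
  roll -0.004 units [ 6.64  2.81 -0.43] tool y after [-0.36 -0.93  0.  ] tilt [-0.  0. -1.]
```

View pics/top2.png

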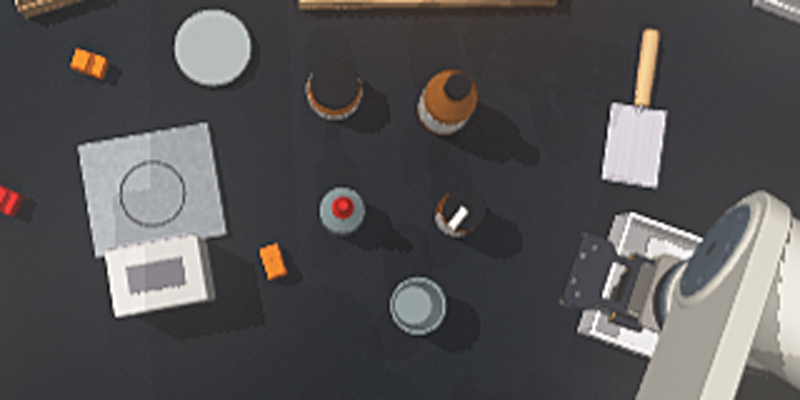

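The plate at (152,190) is now clear, the bystanders haven't moved, and the gripper is at the tub near (630,285).

Call:
arm_command(translation=[[0, 0.9, -0.14], [0, 0.9, -0.14], [0, 0.85, -0.14], [1, 0, 0], [1, 0, 0], [1, 0, 0], [1, 0, 0], [1, 0, 0], [1, 0, 0], [0.6, 0, 0], [0, 0, 0]], roll=[0, 0, 0, 0, 0, 0, 0, 0, 0, 0, 0], fingers=[10, 10, 10, 10, 10, 10, 10, 10, 10, 10, 10])

```text
time: 22.52
ee_pos: [0.3792, -0.3337, 0.0284]
ee_rot: [-2.017, 0.376, 2.021]
wrist_force: [0.0, 0.2, -0.0]
width: 0.278
```

Call:
arm_command(translation=[[0, 0, 0], [0, 0, 0], [0, 0, 0], [-1, 0, 0], [-1, 0, 0], [-1, 0, 0], [-1, 0, 0], [-1, 0, 0], [-1, 0, 0], [-0.6, 0, 0], [0, -1, 0], [0, -1, 0]], roll=[0, 0, 0, 0, 0, 0, 0, 0, 0, 0, 0, 0], fingers=[42, 42, 42, 42, 42, 42, 42, 75, 75, 75, 75, 75])

```text
time: 24.02
ee_pos: [0.3983, -0.2871, 0.1942]
ee_rot: [-2.02, 0.377, 2.02]
wrist_force: [0.5, 1.4, -0.9]
width: 0.815
```

Call:
arm_command(translation=[[0, -1, 0], [0, -1, 0], [0, -1, 0], [0, -1, 0]], roll=[0.08, 0.08, 0.08, 0.003], fingers=[75, 75, 75, 75])

```text
time: 24.52
ee_pos: [0.4451, -0.1987, 0.1939]
ee_rot: [-1.871, 0.592, 1.872]
wrist_force: [-0.7, -0.6, 0.1]
width: 0.814
```

```bash
python3 - <<'E'
from h import *
c,p,W=cam("top"); Z=W[...,2]; save("top3.png",np.hstack([p[185:290,400:490],p[165:270,320:410]]),4)
L=W[190:220,345:380].reshape(-1,3); L=L[(L[:,2]>.075)&(L[:,2]<.09)]; print("lid",L.mean(0).round(4),len(L))
r=cv2.minEnclosingCircle((L[:,:2]*1000).astype(np.float32)); print(r)
# pale objects in tub
T=W[195:280,400:490]; hs=cv2.cvtColor(p,cv2.COLOR_RGB2HSV)[195:280,400:490]
m=((T[...,2]>.02)&(T[...,2]<.045)&(hs[...,1]>25)&(hs[...,0]<35)&(hs[...,2]>120)).astype(np.uint8)
n,l,s,_=cv2.connectedComponentsWithStats(m)
for i in range(1,n):
    if s[i,4]>15: print("in tub",T[l==i].mean(0).round(4),s[i,4])
plan(.4955,-.124,.195,54)
E
```

```text
lid [ 0.4955 -0.1227  0.0833] 216
((496.17523193359375, -123.33150482177734), 23.61455726623535)
t 24.57 pos [ 0.4465 -0.1971  0.194 ] yaw -125.0 w 75.1 j6 1.76 F [2.  0.6 0.1]
  roll 0.017 units [-0.03 -3.52  0.13] tool y after [-0.59 -0.81 -0.  ] tilt [ 0.001  0.001 -1.   ]
```

View pics/top3.png

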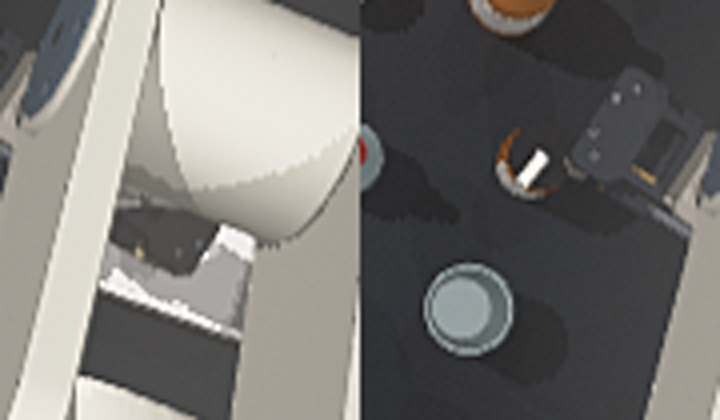

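The tub is hidden by the arm (left half of the picture), so I'll check it from above the jar. The jar with the strip is unmoved at (530,170). Moving above it now.

Call:
arm_command(translation=[[0, -0.88, 0.03], [0, -0.88, 0.03], [0, -0.88, 0.03], [0, -0.88, 0.03], [0, 0, 0]], roll=[0, 0, 0, 0, 0], fingers=[75, 75, 75, 75, 75])

```text
time: 25.2
ee_pos: [0.4933, -0.1252, 0.1939]
ee_rot: [-1.873, 0.589, 1.874]
wrist_force: [-0.2, -0.5, 0.0]
width: 0.817
```

```bash
python3 - <<'E'
from h import *
plan(.4957,-.1238,.030,55)
for n in("top","scene"):
    c,p,W=cam(n); ct=np.array([.4008,-.3491]); a=np.radians(68.8)
    Q=(W[...,:2]-ct)@np.array([[np.cos(a),-np.sin(a)],[np.sin(a),np.cos(a)]])
    m=(np.abs(Q).max(-1)<.058)&(W[...,2]>.018)&(W[...,2]<.05)
    k,l,s,cc=cv2.connectedComponentsWithStats(m.astype(np.uint8))
    for i in range(1,k):
        if s[i,4]>12: print(n,cc[i].round(),"n",s[i,4],"world",W[l==i].mean(0).round(3),"tubxy",Q[l==i].mean(0).round(3),"col",p[l==i].mean(0).round())
    if n=="top": save("tub.png",p[185:290,400:490],5)
E
```

```text
t 25.2 pos [ 0.4933 -0.1252  0.1939] yaw -124.9 w 75.1 j6 1.93 F [-0.2 -0.5  0. ]
  roll 0.002 units [ 6.56 -0.1  -0.05] tool y after [-0.57 -0.82  0.  ] tilt [-0.  0. -1.]
scene [245. 157.] n 26 world [ 0.384 -0.334  0.029] tubxy [0.008 0.021] col [173. 168. 148.]
scene [231. 162.] n 33 world [ 0.43  -0.351  0.029] tubxy [ 0.009 -0.028] col [239. 235. 214.]
```

View pics/tub.png

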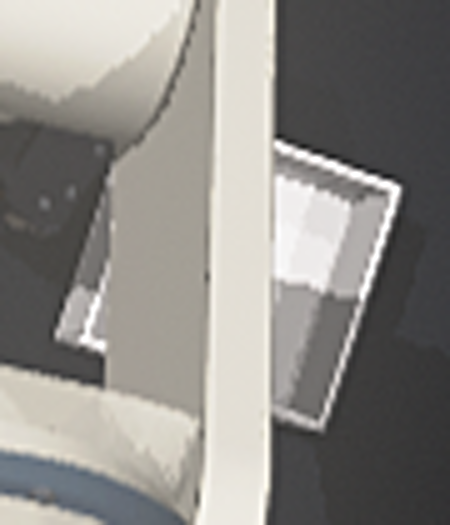

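The top crop still shows the arm over half the tub. The scene camera's depth, though, finds both offcuts inside it, at about (0.43,-0.35) and (0.384,-0.334), tops around 30 mm. Now I'll go down on the jar.

Call:
arm_command(translation=[[1, -0.1, -0.05], [1, 0, 0], [1, 0, 0], [1, 0, 0], [0.8, 0, 0], [0.7, 0, 0], [0.6, 0, 0], [0.46, 0, 0], [0, 0, 0]], roll=[0, 0, 0, 0, 0, 0, 0, 0, 0], fingers=[75, 75, 75, 75, 75, 75, 75, 75, 75])

```text
time: 26.42
ee_pos: [0.4949, -0.1245, 0.0294]
ee_rot: [-1.871, 0.591, 1.874]
wrist_force: [0.3, 0.9, -0.6]
width: 0.815
```

Call:
arm_command(translation=[[0, 0, 0], [0, 0, 0], [0, 0, 0], [0, 0, 0], [0, 0, 0], [0, 0, 0]], roll=[0, 0, 0, 0, 0, 0], fingers=[35, 35, 35, 35, 35, 35], newtons=25)

```text
time: 27.18
ee_pos: [0.4958, -0.1245, 0.0305]
ee_rot: [-1.873, 0.591, 1.872]
wrist_force: [-1.2, -0.9, 6.4]
width: 0.515
```

Call:
arm_command(translation=[[-0.4, 0, 0], [-0.7, 0, 0], [-0.9, 0, 0], [-0.9, 0, 0], [-0.9, 0, 0], [-0.9, 0, 0], [-0.9, 0, 0], [-0.5, 0, 0], [0, 0, 0]], roll=[0, 0, 0, 0, 0, 0, 0, 0, 0], fingers=[35, 35, 35, 35, 35, 35, 35, 35, 35])

```text
time: 28.3
ee_pos: [0.4958, -0.1245, 0.1833]
ee_rot: [-1.874, 0.591, 1.871]
wrist_force: [-0.4, -0.0, -3.0]
width: 0.511
```

```bash
python3 - <<'E'
from h import *
plan(.5247,.2191,.185,101)
c,p,W=cam("top"); save("top4.png",p[120:280,180:440],3)
E
```

```text
t 28.3 pos [ 0.4958 -0.1245  0.1833] yaw -125.0 w 47.0 j6 1.93 F [-0.4 -0.  -3. ]
  roll -0.803 units [ -0.07 -13.27  -3.76] tool y after [ 0.19 -0.98  0.  ] tilt [ 0.001 -0.    -1.   ]
```

View pics/top4.png

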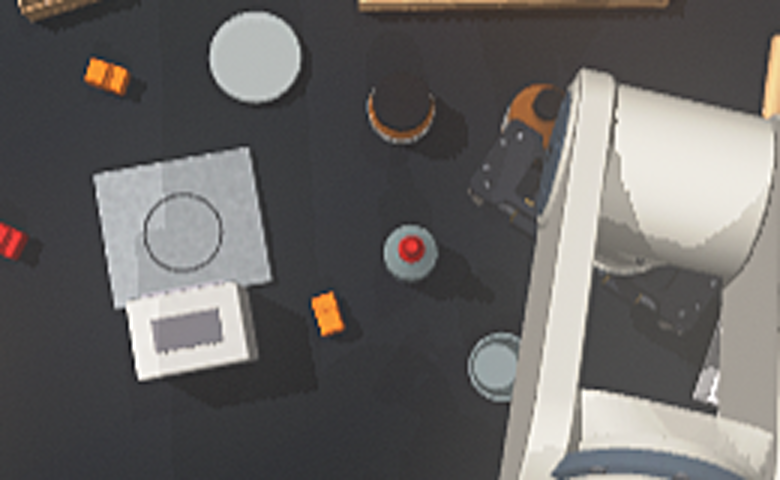

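The lift worked: the opening is 47 mm and the wrist reads -3 N. The picture shows the plate clear at (183,230) and the bystanders in place, with the jar hidden under the wrist. Now I'll turn it by +46° and carry it to the circle.

Call:
arm_command(translation=[[0, 0, 0], [0, 0, 0], [0, 0, 0], [0, 0, 0], [0, 0, 0], [0, 0, 0], [0, -0.5, -0.14], [0, -0.9, -0.255], [0, -0.9, -0.255], [0, -0.9, -0.255], [0, -0.9, -0.255], [0, -0.9, -0.255]], roll=[-0.1, -0.15, -0.153, -0.15, -0.15, -0.1, 0, 0, 0, 0, 0, 0], fingers=[35, 35, 35, 35, 35, 35, 35, 35, 35, 35, 35, 35])

```text
time: 29.85
ee_pos: [0.5059, 0.0066, 0.182]
ee_rot: [2.121, 0.202, -2.123]
wrist_force: [-0.2, 0.1, -1.8]
width: 0.513
```

Call:
arm_command(translation=[[0, -0.9, -0.255], [0, -0.9, -0.255], [0, -0.9, -0.255], [0, -0.9, -0.255], [0, -0.9, -0.255], [0, -0.9, -0.255], [0, -0.9, -0.255], [0, -0.9, -0.255], [0, -0.6, -0.17], [0, -0.4, -0.1], [0, 0, 0]], roll=[0, 0, 0, 0, 0, 0, 0, 0, 0, 0, 0], fingers=[35, 35, 35, 35, 35, 35, 35, 35, 35, 35, 35])

```text
time: 31.22
ee_pos: [0.5238, 0.2176, 0.1824]
ee_rot: [2.12, 0.204, -2.121]
wrist_force: [0.2, -0.5, -1.8]
width: 0.517
```

```bash
python3 - <<'E'
from h import *
plan(.5247,.2191,.042,101)
c,p,W=cam("scene"); u=c["fx"]; R=cv2.Rodrigues(np.array(c["rvec"],float))[0]; 
q=cv2.projectPoints(np.array([[.525,.219,.16]]),np.array(c["rvec"],float),np.array(c["tvec"],float),np.array([[c["fx"],0,c["cx"]],[0,c["fy"],c["cy"]],[0,0,1]]),None)[0].ravel(); print(q)
x,y=q.astype(int); save("sc2.png",p[max(0,y-50):y+75,x-75:x+75],4)
E
```

```text
t 31.23 pos [0.5238 0.2176 0.1824] yaw -79.0 w 47.5 j6 1.77 F [ 0.2 -0.5 -1.8]
  roll 0.0 units [ 5.61 -0.05 -0.05] tool y after [ 0.19 -0.98  0.  ] tilt [-0. -0. -1.]
[401.75181519 188.94044739]
```

View pics/sc2.png

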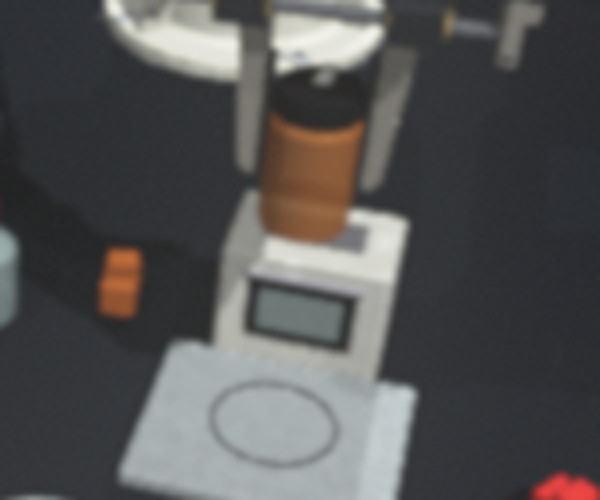

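The jar is upright between the fingers at (315,155), with the strip end (325,75) pointing at the scanner block. I'll lower it, slowly at the end.

Call:
arm_command(translation=[[0.6, -0.05, -0.05], [0.9, 0, 0], [0.9, 0, 0], [0.9, 0, 0], [0.8, 0, 0], [0.5, 0, 0], [0.4, 0, 0], [0.3, 0, 0], [0.2, 0, 0], [0.1, 0, 0], [0, 0, 0]], roll=[0, 0, 0, 0, 0, 0, 0, 0, 0, 0, 0], fingers=[35, 35, 35, 35, 35, 35, 35, 35, 35, 35, 35])

```text
time: 32.65
ee_pos: [0.5251, 0.2188, 0.0427]
ee_rot: [2.121, 0.204, -2.12]
wrist_force: [0.3, 0.7, -1.8]
width: 0.514
```

Call:
arm_command(translation=[[0.04, 0, 0], [0.03, 0, 0], [0, 0, 0]], roll=[0, 0, 0], fingers=[35, 35, 35])

```text
time: 33.02
ee_pos: [0.525, 0.2188, 0.0409]
ee_rot: [2.121, 0.204, -2.121]
wrist_force: [0.2, 0.2, -2.4]
width: 0.521
```

Call:
arm_command(translation=[[0.02, 0, 0], [0.02, 0, 0], [0.02, 0, 0], [0, 0, 0]], roll=[0, 0, 0, 0], fingers=[35, 35, 35, 35])

```text
time: 33.52
ee_pos: [0.5252, 0.2188, 0.0405]
ee_rot: [2.121, 0.204, -2.12]
wrist_force: [-3.6, -2.3, 12.0]
width: 0.518
```

Firm contact, 12 N upward. Release and retreat upwards.

Call:
arm_command(translation=[[0, 0, 0], [0, 0, 0], [0, 0, 0], [0, 0, 0]], roll=[0, 0, 0, 0], fingers=[52, 60, 66, 66])

```text
time: 34.02
ee_pos: [0.5249, 0.2187, 0.0392]
ee_rot: [2.12, 0.204, -2.121]
wrist_force: [-0.4, -0.8, -0.1]
width: 0.721
```

Call:
arm_command(translation=[[-0.5, 0, 0], [-1, 0, 0], [-1, 0, 0], [-1, 0, 0], [-1, 0, 0], [-1, 0, 0], [0, 1, 0], [0, 1, 0], [0, 1, 0], [0, 1, 0], [0, 1, 0], [0, 1, 0]], roll=[0, 0, 0, 0, 0, 0, 0, 0, 0, 0, 0, 0], fingers=[66, 66, 66, 66, 66, 66, 66, 66, 66, 66, 66, 66])

```text
time: 35.52
ee_pos: [0.5538, 0.0707, 0.1778]
ee_rot: [2.122, 0.204, -2.12]
wrist_force: [0.8, 0.9, -0.2]
width: 0.715
```

```bash
python3 - <<'E'
from h import *
plan(.5247,.2191,.19,101)
c,p,W=cam("top"); save("top5.png",p[160:260,195:325],5)
Z=W[...,2]; m=np.zeros(Z.shape,bool); m[175:215,215:265]=1; m&=(Z>.086)&(Z<.10)
L=W[m]; print("lid",L.mean(0).round(4),len(L)); r=cv2.minEnclosingCircle((L[:,:2]*1000).astype(np.float32)); print(r)
w=np.clip(p.min(2).astype(float)-70,0,None)*m; X=np.nan_to_num(W[...,:2]); mu=(X*w[...,None]).sum((0,1))/w.sum(); D=X-mu
C=np.einsum('ij,ijk,ijl->kl',w,D,D)/w.sum(); e,V=np.linalg.eigh(C); a=V[:,1]
v=mu-np.array(r[0])/1000; a=a*np.sign(a@v); print("axis",np.degrees(np.arctan2(a[1],a[0])).round(1),"centre->mu",np.degrees(np.arctan2(v[1],v[0])).round(1),"want -170.8")
E
```

```text
t 35.52 pos [0.5538 0.0707 0.1778] yaw -79.0 w 65.8 j6 1.5 F [ 0.8  0.9 -0.2]
  roll -0.0 units [-0.49 -6.05  0.01] tool y after [ 0.19 -0.98  0.  ] tilt [ 0.001  0.    -1.   ]
lid [0.5247 0.2226 0.0934] 191
((524.2312622070312, 219.1847686767578), 23.159141540527344)
axis -167.4 centre->mu 179.3 want -170.8
```

View pics/top5.png

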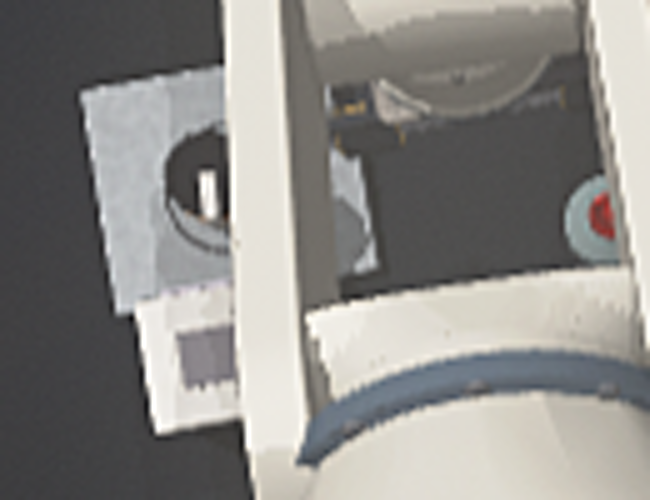

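The jar stands on the plate at (200,185), with the strip towards the block, but the arm hides part of the lid. I'll move clear and re-measure.

Call:
arm_command(translation=[[-0.5, 1, 0], [-0.5, 1, 0], [0, 1, 0], [0, 1, 0], [0, 1, 0], [0, 1, 0], [0, 1, 0], [0, 1, 0], [0, 0, 0]], roll=[0, 0, 0, 0, 0, 0, 0, 0, 0], fingers=[66, 66, 66, 66, 66, 66, 66, 66, 66])

```text
time: 36.7
ee_pos: [0.5919, -0.1258, 0.2024]
ee_rot: [2.122, 0.202, -2.121]
wrist_force: [-0.2, -0.5, -0.1]
width: 0.715
```

```bash
python3 - <<'E'
from h import *
plan(.5247,.2191,.19,101)
c,p,W=cam("top"); save("top6.png",p[140:270,195:385],4)
Z=W[...,2]; m=np.zeros(Z.shape,bool); m[170:225,205:275]=1; m&=(Z>.085)&(Z<.101)&(np.hypot(W[...,0]-.5247,W[...,1]-.2191)<.027)
L=W[m]; print("lid",L.mean(0).round(4),"zstd",L[:,2].std().round(4),len(L)); r=cv2.minEnclosingCircle((L[:,:2]*1000).astype(np.float32)); print(r)
A=np.c_[L[:,:2],np.ones(len(L))]; n=np.linalg.lstsq(A,L[:,2],rcond=None)[0]; print("slope",n[:2].round(3))
cen=L[:,:2].mean(0)
w=np.clip(p.min(2).astype(float)-70,0,None)*m*(np.hypot(W[...,0]-cen[0],W[...,1]-cen[1])<.021); w=np.nan_to_num(w); X=np.nan_to_num(W[...,:2]); mu=(X*w[...,None]).sum((0,1))/w.sum(); D=X-mu
C=np.einsum('ij,ijk,ijl->kl',w,D,D)/w.sum(); e,V=np.linalg.eigh(C); a=V[:,1]
v=mu-cen; a=a*np.sign(a@v); print("axis",np.degrees(np.arctan2(a[1],a[0])).round(1),"centre->mu",np.degrees(np.arctan2(v[1],v[0])).round(1),"eig",np.sqrt(e).round(4))
m=np.zeros(Z.shape,bool); m[165:265,205:280]=1; m&=(Z>.078)&(Z<.092)&(W[...,0]<.485)
b=(W[m][:,:2]*1000).astype(np.float32); rr=cv2.minAreaRect(b); print("block",rr); 
for nn in ("scene",):
    c,p,W=cam(nn); ct=np.array([.4008,-.3491]); a=np.radians(68.8)
    Q=(W[...,:2]-ct)@np.array([[np.cos(a),-np.sin(a)],[np.sin(a),np.cos(a)]])
    k,l,s,cc=cv2.connectedComponentsWithStats(((np.abs(Q).max(-1)<.058)&(W[...,2]>.018)&(W[...,2]<.05)).astype(np.uint8))
    for i in range(1,k):
        if s[i,4]>12: print("tub",s[i,4],W[l==i].mean(0).round(3),"tubxy",Q[l==i].mean(0).round(3))
E
```

```text
t 36.7 pos [ 0.5919 -0.1258  0.2024] yaw -79.1 w 65.8 j6 1.17 F [-0.2 -0.5 -0.1]
  roll -0.002 units [ 4.900e-01 -1.406e+01  1.000e-02] tool y after [ 0.19 -0.98  0.  ] tilt [ 0.001 -0.    -1.   ]
lid [0.5251 0.2186 0.0935] zstd 0.0022 239
((524.3517456054688, 218.8658447265625), 23.214754104614258)
slope [ 0.037 -0.004]
axis -174.3 centre->mu -177.2 eig [0.0024 0.0062]
block ((433.7027587890625, 204.196533203125), (73.6179428100586, 100.2200927734375), 8.961286544799805)
tub 26 [ 0.385 -0.333  0.029] tubxy [0.009 0.02 ]
tub 33 [ 0.43  -0.352  0.029] tubxy [ 0.008 -0.028]
```

View pics/top6.png

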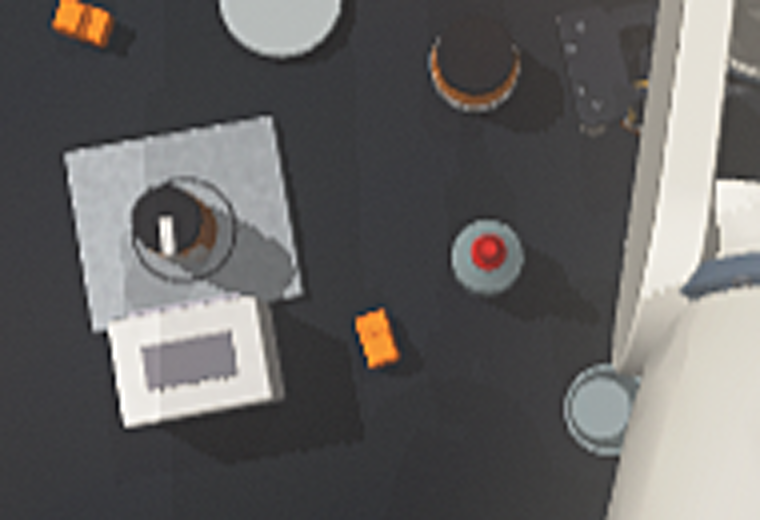

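The arm is clear and the jar stands centred in the circle, with the strip (165,235) pointing at the block. All of this is inside the limits:

| Check | Measured | Limit |
|---|---|---|
| Jar centre to circle | under 1 mm | 12 mm |
| Label yaw error | about 3 to 6° | 11° |
| Lid tilt | about 2°, at noise level | 4.5° |
| Offcuts | both in the tub | both in the tub |

I'll hand it in.

```bash
python3 -c "
from h import *
print(ctrl.finish_job())"
```

```text
the job is handed in; nothing more can be done
None
```

Both wax offcuts are in the waste tub. The jar stands released in the printed circle with its label towards the window. I handed the job in at about 37 s of the 70 s; no verdict was reported.

- **Offcuts:** scene-camera depth shows two objects inside the tub, within about 3 cm of its centre and with tops at about 29 mm. The arm hid the tub in the top view, so only the scene camera confirms this.
- **Jar position:** the lid centre is under 1 mm from the circle's centre, apart from up to 2 mm of calibration error. I set it down until the wrist read 12 N, then opened the fingers and moved clear.
- **Jar upright:** the lid's slope reads about 2°, which is at the noise level.
- **Label direction:** my two readings of the strip disagreed slightly, putting the label 3.5° and 6.4° off the window direction. Both are inside the 11° limit, so I did not correct it.
- **Bystanders:** the ones visible in the last picture looked unmoved. The arm hid the tall bottle and part of the beaker, the spatula was out of frame, and I did not re-measure any of their positions.

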